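# Lift the hot pan lid with the lid lifter at the cheese stall

## Robot

A 6-joint arm with a two-finger parallel gripper is mounted at the origin on the work surface. World frame = base frame: x ahead of the robot, y to its left, z up, the work surface at z = 0. Lengths are in m, angles in degrees, forces in N, time in s.
With the tool pointing down it reaches from about 0.375 to 0.9 m from the base axis. Payload 3.1 kg.
Tool frame: the origin (TCP) lies at the very end of the fingers, on their centre line; the grasp point (between the pads) lies 19 mm behind it; z points along the fingers, y is the line along which they close (so a half turn about z gives the same grasp; the last joint's range is limited). The gripper opens to 87 mm and grips with 3 to 60 N. Pads are 19 mm wide; open, the fingers measure 117 mm over their backs; the gripper's body (75 mm by 190 mm) begins 51 mm behind the grasp point.
Start: joints at [59.272, 30.224, 82.088, -0, 67.689, -10.227], TCP at [0.219, 0.585, 0.223] pointing down, gripper open.
Joint ranges: [-176.69, 176.69], [-43.24, 126.21], [12.49, 139.97], [-82, 262], [0, 151.66], [-163.58, 163.58]. Speed limits (degrees/s): [159.86, 159.86, 180, 180, 180, 180].

## Interface

Orientations are given as a 3x3 rotation matrix whose columns are the frame's x, y, z axes.
In Python, from rig import bot, imaging gives the robot as it stands.
- The arm moves only by the tool drive_tool, never from a script. Its argument "deltas" is text: rows parted by semicolons, each of 5 numbers parted by spaces: the finger opening in mm, from 0 to 87, then the shift along the world's x, y, z in mm, then the turn about the world's z in rad. In form: jaw dx dy dz twist; .... A call has 1 to 12 rows; each row is the pose to reach, as a shift and turn from the pose commanded when the call began; what a row does not reach only later rows make up. A row lasts 1/10 s, in which the tool goes at most 50 mm and 8.59 degrees, less where a joint would pass 70% of its speed; a pose out of reach is approached as far as the arm can. A call with a gripper value outside its range is refused whole. The fingers move at their own pace and stop on an object; the grip force is fixed at half the most. Time passes only in rows, so rows that repeat a pose let the fingers close. It gives the time, the measured TCP pose, the force, the opening and the grip force at its end, in the units of the state.
- bot.read_state(): the state, without advancing time (a new reading comes with each control period).
- imaging.capture(name): name is "scene" or "top" or "wrist"; returns the picture (384x512x3 uint8, red, green, blue); there is no depth.
- imaging.camera_model(name): a dict with "fx", "fy", "cx", "cy" (pixels), "dist" ([k1, k2, p1, p2, k3] as OpenCV has them; the pictures are not rectified), "T" (4x4, takes a point from camera to world coordinates). Camera axes: x right, y down, z forward; pixel columns grow to the right and rows downward; lengths in m; the calibration is good to about 2 mm. A picture is of the moment at which its call begins: read the wrist's pose just before it. camera_model takes no time and is no camera call; for the wrist camera it gives the pose at the moment of the call.
- bot.hand_in(): hands the job in; it is judged then, once.
The state is a dict: "time_s": time; "joint_positions": joint angles; "qvel": joint speeds; "tau": joint torques, N m; "position": TCP position; "tcp_rot": TCP orientation; "force": force on the tool from outside, world axes, zero at the start; "moment": the same for the moment, N m; "opening": opening from 0.0 (shut) to 1.0 (fully open); "grasp_force": force on a finger pad.
Only numpy, scipy, OpenCV 4.12 (cv2) and the standard library are available. Lean on these libraries where they do the work, as an engineer would, in place of code of your own. Each camera call takes 0.05 s, during which the arm holds its last target. There are 200 camera calls.

## Task

The lid on the hotplate pan is hot: pick up the standing lid lifter, slide its tongue under the lid's loop handle and lift the lid off without touching it with the gripper, keeping it level. Set the lid down gently, flat and centred on the round wooden rest, then draw the lifter out, stand it upright on the bare counter and let go. Do not disturb the small pot with the knob.

Things in the scene. Friction and masses are not known exactly. Their poses are not given: they have to be found in the camera images.
- lid: Hot steel lid, 192 mm across, about 350 g, on the larger pan (on the white hotplate). Origin: centre of the underside of its plug (164 mm wide, 8 mm deep, inside the pan); z up; 77 mm above the counter. Flat top at z 12. Loop handle of 8 mm bar: level bar along the lid's y, axis at z 54, on posts at y +52 and -52 mm: 38 mm free below the bar. Balanced about the bar's middle; enter from -x or +x.
- lifter_grip (a point): Centre of the wooden grip of the loose C-shaped lid lifter, standing on its foot. Grip 40 (x) x 24 (y) x 36 mm tall; grasp across y. Directly below, the foot: a flat tongue 4 mm thick, 44 mm wide, x -35 to +37, underside 110 mm below the grip's centre, with a lip at the +x tip (14 mm tall in all). Upright strip at x -35 to -30; the C opens to +x. The lid's bar should lie on the tongue at x = 0.
- rest_top (a point): Centre of the top of the fixed round wooden rest, 200 mm across, 18 mm high, lying on the counter; the lid goes here, its plug standing on the wood. The bare counter is at height 0.
- knob_pot: Bystander: small closed metal pot, 126 mm across, 95 mm high to the top of its black knob. Origin: centre of its underside. Leave it alone.
Mind the look-alikes: they are no part of the job. What is meant by the part that bears lifter_grip is not blue or pink, and is the smaller of those in its own colour.

How it is judged (in metres and radians):
On the way:
1. the lid hangs level from the lifter, its underside clear above the pan's rim (at least 15 mm) (height (world z) of lid above 0.1 m and contact force between lifter and lid above 1 N and angle between lid's own z axis and vertical below 0.26 rad), for 0.3 s.
At the end, for the whole second after the job is handed in: The lid lies flat (within 4.5 degrees) and still on the round rest, its centre within 30 mm of the rest's centre; the lifter stands upright (within 5.5 degrees) and still on the bare counter (not on the rest), not touching the lid (horizontal distance between lid and rest_top below 0.03 m and z of lid in the frame of rest_top between -0.005 and 0.005 m and angle between lid's own z axis and vertical below 0.08 rad and linear speed of each of lid, lifter below 0.02 m/s and contact force between lifter and lid below 0.1 N and angle between lifter_grip's own z axis and vertical below 0.1 rad and height (world z) of lifter_grip below 0.117 m).
It fails at once if the gripper or arm touches the hot lid (contact force between any of the fingers, the arm and lid above 0.5 N).
It fails at once if the lid tips more than 20 degrees (angle between lid's own z axis and vertical above 0.35 rad).
It fails at once if the lid is dropped (faster than 0.8 m/s) (linear speed of lid above 0.8 m/s).
It fails at once if the small pot with the knob is moved more than 20 mm (distance of knob_pot from where it was at the start of the episode above 0.02 m).
It also fails if it takes over 64 s, if anything falls off the work surface, if the arm or the gripper's body presses on something with over 40 N, if the wrist force passes 120 N, or if a joint passes its speed limit or range.

## Working session

There is one attempt and no reset: what is moved stays moved. The work goes in short steps, Python scripts to look and compute and a tool call to move; the robot and the scene stay as the last step left them, time stands still between calls to the robot, and variables do not carry over. Pictures are saved under pics/ and viewed, at most 10 in all, crops included, and the job is handed in when it is done.

Besides the shell and the picture viewer there is one more tool, called after "Request:" in YAML: its name, and indented under it one key for each argument. drive_tool: Moves the arm, as the interface text tells. Its arguments: {"type":"object","properties":{"deltas":{"type":"string"}},"required":["deltas"]}

```bash
mkdir -p pics; cat > h.py <<'E'
import numpy as np, cv2
from rig import bot, imaging
def cap(n,f=None):
    m=imaging.camera_model(n); im=imaging.capture(n)
    if f: cv2.imwrite('pics/'+f,cv2.cvtColor(im,cv2.COLOR_RGB2BGR))
    return im,m
def ray(m,uv):
    K=np.array([[m['fx'],0,m['cx']],[0,m['fy'],m['cy']],[0,0,1]])
    p=cv2.undistortPoints(np.array(uv,float).reshape(-1,1,2),K,np.array(m['dist'])).reshape(-1,2)
    T=np.array(m['T']); d=np.c_[p,np.ones(len(p))]@T[:3,:3].T
    return T[:3,3],d
def plane(m,uv,z):
    o,d=ray(m,uv); return o+d*((z-o[2])/d[:,2])[:,None]
def proj(m,X):
    T=np.linalg.inv(np.array(m['T'])); K=np.array([[m['fx'],0,m['cx']],[0,m['fy'],m['cy']],[0,0,1]])
    return cv2.projectPoints(np.array(X,float).reshape(-1,1,3),cv2.Rodrigues(T[:3,:3])[0],T[:3,3],K,np.array(m['dist']))[0].reshape(-1,2)
E
python3 - <<'E'
from h import *
np.set_printoptions(precision=3,suppress=True)
for n in('scene','top'):
    im,m=cap(n,n+'0.png'); print(n,np.array(m['T']))
E
```

```text
scene [[-0.806  0.406 -0.432  0.998]
 [ 0.592  0.535 -0.602  0.604]
 [-0.013 -0.741 -0.672  0.783]
 [ 0.     0.     0.     1.   ]]
top [[ 0.043 -0.977  0.211  0.332]
 [-0.999 -0.041  0.011  0.003]
 [-0.002 -0.211 -0.978  1.094]
 [ 0.     0.     0.     1.   ]]
```

View pics/scene0.png

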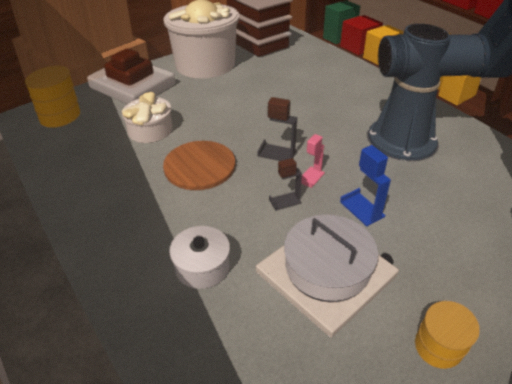

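View pics/top0.png

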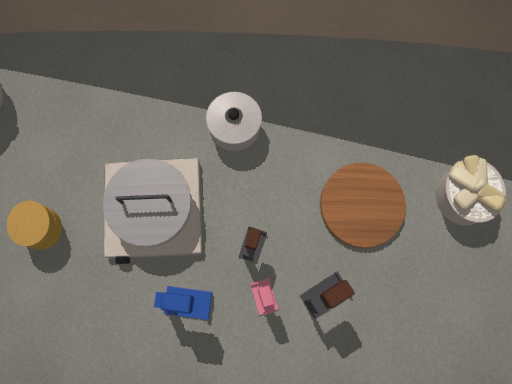

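Candidates for the lifter: dark/brown large at scene (279,110)/top (337,293), dark/brown small at scene (288,168)/top (253,240), pink at top (265,297), and blue at top (185,303). By the description I choose the small brown one at top (253,240). I'll check it with a crop and measure everything.

```bash
cat > m.py <<'E'
from h import *
np.set_printoptions(precision=4,suppress=True)
S,ms=cap('scene'); T,mt=cap('top')
a=cv2.resize(T[215:335,215:375],(800,600),interpolation=cv2.INTER_CUBIC)[:, :, ::-1]
cv2.imwrite('pics/crop1.png',a)
def mask(im,f,box):
    h=cv2.cvtColor(im,cv2.COLOR_RGB2HSV).astype(int); k=f(h[...,0],h[...,1],h[...,2])
    z=np.zeros(k.shape,np.uint8); x0,y0,x1,y1=box; z[y0:y1,x0:x1]=k[y0:y1,x0:x1]
    n,l,st,c=cv2.connectedComponentsWithStats(z); i=1+np.argmax(st[1:,4]); return (l==i).astype(np.uint8),c[i],st[i]
def tri(u,v):
    o1,d1=ray(ms,[u]);o2,d2=ray(mt,[v]);d1=d1[0];d2=d2[0]
    s=np.linalg.lstsq(np.c_[d1,-d2],o2-o1,rcond=None)[0]; return (o1+s[0]*d1+o2+s[1]*d2)/2,np.linalg.norm(o1+s[0]*d1-o2-s[1]*d2)
br=lambda h,s,v:((h<12)|(h>172))&(s>110)&(v>25)
for nm,bs,bt in(('small',(265,150,310,185),(235,220,275,265)),('big',(260,90,300,130),(300,270,360,315))):
    k,c,st=mask(S,br,bs);k2,c2,st2=mask(T,br,bt); print(nm,c,st,c2,st2,tri(c,c2))
    r=cv2.minAreaRect(cv2.findContours(k2,0,1)[0][0]); b=cv2.boxPoints(r); p=plane(mt,b,.128); print(r,p,np.linalg.norm(np.diff(p,axis=0),axis=1))
# rest
k,c,st=mask(T,lambda h,s,v:(h<16)&(s>100)&(v>60),(300,150,420,260)); e=cv2.fitEllipse(max(cv2.findContours(k,0,1)[0],key=len))
q=cv2.ellipse2Poly(tuple(int(round(x)) for x in e[0]),(1,1),0,0,360,90)
print('rest',e,plane(mt,[e[0]],.018),st)
cn=max(cv2.findContours(k,0,1)[0],key=len).reshape(-1,2);P=plane(mt,cn,.018)[:,:2];print(cv2.minEnclosingCircle(P.astype(np.float32)))
# bar
for im,m,box,n in((T,mt,(110,185,185,210),'T'),(S,ms,(300,215,360,262),'S')):
    k,c,st=mask(im,lambda h,s,v:v<75,box); ys,xs=np.nonzero(k); print(n,c,st,'mins',(xs.min(),ys[xs==xs.min()].mean()),(xs.max(),ys[xs==xs.max()].mean()))
    if n=='T':
        print(plane(m,[(xs.min(),ys[xs==xs.min()].min()),(xs.max(),ys[xs==xs.max()].min())],.131))
E
python3 m.py
```

```text
small [286.7662 167.1082] [279 159  17  18 231] [252.7788 238.0461] [245 228  16  21 217] (array([ 0.4594, -0.005 ,  0.1112]), np.float64(0.0009149854136157322))
((252.75001525878906, 238.25001525878906), (11.067971229553223, 19.606117248535156), 18.434947967529297) [[ 0.4406  0.0116  0.128 ]
 [ 0.4787  0.0007  0.128 ]
 [ 0.4725 -0.0207  0.128 ]
 [ 0.4344 -0.0097  0.128 ]] [0.0397 0.0223 0.0396]
big [278.0144 108.023 ] [269  98  20  22 348] [336.9485 293.5386] [321 280  33  28 505] (array([ 0.3525, -0.172 ,  0.1509]), np.float64(0.0013185162786491396))
((336.65380859375, 293.73077392578125), (17.473054885864258, 29.67646026611328), 56.3099365234375) [[ 0.3492 -0.1409  0.128 ]
 [ 0.3833 -0.1899  0.128 ]
 [ 0.355  -0.2098  0.128 ]
 [ 0.3213 -0.1608  0.128 ]] [0.0597 0.0346 0.0595]
rest ((362.5890808105469, 204.92381286621094), (82.49222564697266, 85.77704620361328), 134.1564483642578) [[ 0.5571 -0.2537  0.018 ]] [ 320  163   86   85 5676]
((0.5584245920181274, -0.2551673948764801), 0.10004587471485138)
T [142.7376 198.2837] [116 196  56   8 141] mins (np.int64(116), np.float64(198.5)) (np.int64(171), np.float64(200.5))
[[0.5265 0.2802 0.131 ]
 [0.5272 0.1653 0.131 ]]
S [352.44 255.04] [351 250   4  12  25] mins (np.int64(351), np.float64(259.5)) (np.int64(354), np.float64(251.75))
```

View pics/crop1.png

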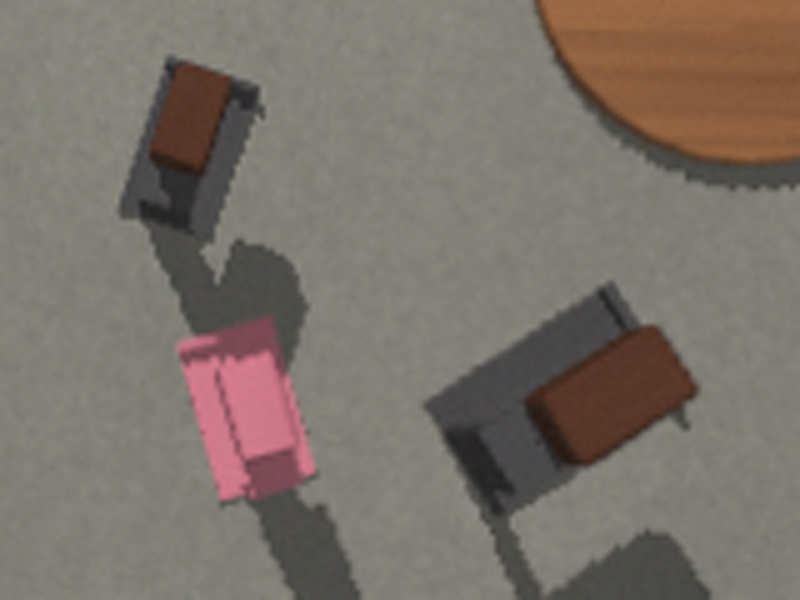

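Crop: the small brown grip spans (150–230, 65–170) and measures 40x22 mm, with its upright at the near end (165,210) and its lip at the far end (245,95). The large one measures 60x35 mm, so the small one is the right lifter. Its C opens away from the base at a yaw of about -16°.

```bash
cat > m2.py <<'E'
from h import *
np.set_printoptions(precision=4,suppress=True)
T,mt=cap('top'); s=bot.read_state(); R=np.array(s['tcp_rot']); print(s['time_s'],s['position'],R,s['force'],s['opening'])
h=cv2.cvtColor(T,cv2.COLOR_RGB2HSV).astype(int)
# bar: per-column dark centre, middle columns
pts=[]
for c in range(122,166):
    col=T[188:204,c].astype(float).mean(1); w=np.clip(np.median(col)-20-col,0,None)
    if w.sum()>0: pts.append((c,188+(w*np.arange(16)).sum()/w.sum()))
P=plane(mt,pts,.131)[:,:2]; f=np.polyfit(P[:,1],P[:,0],1); r=P[:,0]-np.polyval(f,P[:,1]); print('bar slope dx/dy',f,r.std(),P[[0,-1]])
# lid rim by edges
g=cv2.Canny(cv2.GaussianBlur(T,(3,3),0),40,100); ys,xs=np.nonzero(g[150:260,95:205]); Q=plane(mt,np.c_[xs+95,ys+150],.085)[:,:2]
best=(0,)
for cx in np.arange(.50,.56,.001):
  for cy in np.arange(.20,.25,.001):
    n=(abs(np.hypot(*(Q-[cx,cy]).T)-.096)<.0012).sum()
    if n>best[0]: best=(n,cx,cy)
print('lid',best)
# lifter axis from dark foot+grip mask in top
X=plane(mt,[(234,113)],.095); print('pot approx',X)
E
python3 m2.py
```

```text
0.25 [0.2187 0.5851 0.2221] [[-0.9367  0.3502 -0.0005]
 [ 0.3502  0.9367 -0.0009]
 [ 0.0002 -0.0011 -1.    ]] [0.4437 0.2239 0.461 ] 0.9994754192991077
bar slope dx/dy [-0.0962  0.5522] 0.0009532571186968923 [[0.522  0.2671]
 [0.5344 0.1782]]
lid (np.int64(216), np.float64(0.532), np.float64(0.22700000000000004))
pot approx [[0.736  0.0474 0.095 ]]
```

Request:
drive_tool:
  deltas: "87 0 0 30 0; 87 120 -300 30 0.08; 87 120 -300 30 0.08; 87 120 -300 30 0.08; 87 120 -300 30 0.08; 87 120 -300 30 0.08; 87 120 -300 30 0.08; 87 120 -300 30 0.08; 87 200 -500 30 0.08; 87 200 -500 30 0.08; 87 200 -500 30 0.08; 87 200 -500 30 0.08"

```text
time_s: 1.45
position: [0.4136, 0.0979, 0.2528]
tcp_rot: [[-0.962, 0.274, 0.001], [0.274, 0.962, 0.0], [-0.001, 0.0, -1.0]]
force: [1.1, 0.7, 0.1]
opening: 1.002
grasp_force: 0.0
```

Request:
drive_tool:
  deltas: "87 39 -90 0 0; 87 39 -90 0 0; 87 39 -90 0 0; 87 39 -90 0 0; 87 39 -90 0 0"

```text
time_s: 1.95
position: [0.4511, 0.0107, 0.2523]
tcp_rot: [[-0.962, 0.274, -0.002], [0.274, 0.962, 0.001], [0.002, 0.0, -1.0]]
force: [0.0, 0.2, 0.1]
opening: 0.999
grasp_force: 0.0
```

```bash
python3 - <<'E'
from h import *
np.set_printoptions(precision=4,suppress=True)
s=bot.read_state();print(s['time_s'],s['position'],np.array(s['tcp_rot'])[:,1])
W,m=cap('wrist','w1.png'); print(np.array(m['T']))
print(proj(m,[[.458,-.005,.128],[.458,-.005,.0]]))
h=cv2.cvtColor(W,cv2.COLOR_RGB2HSV).astype(int); k=(((h[...,0]<12)|(h[...,0]>172))&(h[...,1]>110)&(h[...,2]>25)).astype(np.uint8)
for c in cv2.findContours(k,0,1)[0]:
    if cv2.contourArea(c)>400:
        b=cv2.boxPoints(cv2.minAreaRect(c)); p=plane(m,b,.128); print(cv2.minAreaRect(c),p,p.mean(0),np.linalg.norm(np.diff(p,axis=0),axis=1))
E
```

```text
1.95 [0.4511 0.0107 0.2523] [0.2737 0.9618 0.0004]
[[ 0.2733  0.9185  0.2857  0.3724]
 [ 0.9619 -0.2607 -0.082   0.0337]
 [-0.0009  0.2972 -0.9548  0.4142]
 [ 0.      0.      0.      1.    ]]
[[240.7287 191.8187]
 [244.356  166.3128]]
((242.5, 188.5), (39.0, 21.0), 90.0) [[ 0.4307 -0.0066  0.128 ]
 [ 0.4369  0.0151  0.128 ]
 [ 0.4801  0.0028  0.128 ]
 [ 0.4736 -0.0199  0.128 ]] [ 0.4553 -0.0022  0.128 ] [0.0226 0.0449 0.0236]
((44.53852462768555, 143.97622680664062), (59.51856231689453, 72.51547241210938), 31.759479522705078) [[ 0.3504 -0.2471  0.128 ]
 [ 0.3054 -0.1742  0.128 ]
 [ 0.3489 -0.1373  0.128 ]
 [ 0.3984 -0.2093  0.128 ]] [ 0.3508 -0.192   0.128 ] [0.0857 0.057  0.0874]
((192.4864959716797, 94.08108520507812), (69.74858093261719, 42.77912902832031), 54.46232223510742) [[ 0.3224 -0.0527  0.128 ]
 [ 0.3108 -0.0123  0.128 ]
 [ 0.3718  0.0096  0.128 ]
 [ 0.3857 -0.0325  0.128 ]] [ 0.3477 -0.022   0.128 ] [0.0421 0.0648 0.0443]
```

View pics/w1.png

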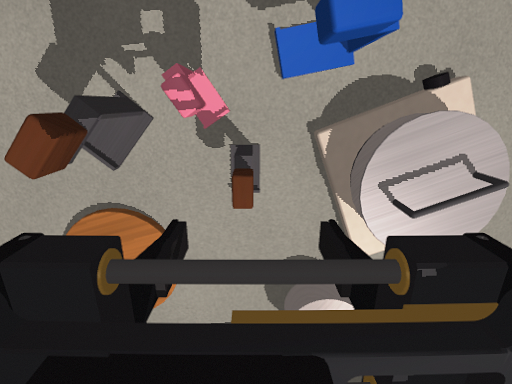

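Wrist view: the small lifter's grip is at (243,188), aligned with the fingers. The lid's bar is at (450,190) on the right, and the pink and large brown lifters are clear of the jaws.

Request:
drive_tool:
  deltas: "87 6 -14 -40 0; 87 6 -14 -80 0; 87 6 -14 -110 0; 87 6 -14 -140 0; 87 6 -14 -161 0; 87 6 -14 -161 0; 87 6 -14 -161 0; 0 6 -14 -161 0; 0 6 -14 -161 0; 0 6 -14 -161 0; 0 6 -14 -161 0; 0 6 -14 -161 0"

```text
time_s: 3.2
position: [0.4583, -0.0044, 0.0919]
tcp_rot: [[-0.962, 0.274, 0.001], [0.274, 0.962, -0.0], [-0.001, 0.0, -1.0]]
force: [-0.4, -0.1, -0.4]
opening: 0.629
grasp_force: 0.0
```

Request:
drive_tool:
  deltas: "0 0 0 0 0; 0 0 0 0 0; 0 0 0 0 0; 0 0 0 0 0; 0 0 0 0 0"

```text
time_s: 3.7
position: [0.4581, -0.0043, 0.0914]
tcp_rot: [[-0.962, 0.274, -0.0], [0.274, 0.962, 0.0], [0.0, 0.0, -1.0]]
force: [-0.7, 0.3, 0.1]
opening: 0.271
grasp_force: 30.0
```

Request:
drive_tool:
  deltas: "0 0 0 20 0; 0 0 0 60 0; 0 0 0 100 0; 0 0 0 130 0; 0 0 0 160 0; 0 0 30 165 0.05; 0 0 65 165 0.1; 0 0 100 165 0.16; 0 2 135 165 0.22; 0 4 170 165 0.28; 0 6 200 165 0.34; 0 8 225 165 0.375"

```text
time_s: 4.9
position: [0.4651, 0.2223, 0.2558]
tcp_rot: [[-0.995, -0.1, -0.002], [-0.1, 0.995, -0.0], [0.002, -0.0, -1.0]]
force: [0.4, 0.1, -3.2]
opening: 0.273
grasp_force: 30.0
```

Request:
drive_tool:
  deltas: "0 0 0 0 0; 0 0 0 0 0; 0 0 0 0 0"

```text
time_s: 5.2
position: [0.4655, 0.2199, 0.256]
tcp_rot: [[-0.995, -0.096, -0.002], [-0.096, 0.995, -0.001], [0.002, -0.001, -1.0]]
force: [0.2, -0.7, -2.9]
opening: 0.272
grasp_force: 30.0
```

```bash
python3 - <<'E'
from h import *
np.set_printoptions(precision=4,suppress=True)
s=bot.read_state();print(s['time_s'],s['position'],np.array(s['tcp_rot'])[:,1],s['force'],s['moment'])
a,_=cap('wrist');b,m=cap('scene')
b2=cv2.resize(b[120:320,230:430],(400,400),interpolation=cv2.INTER_CUBIC)
cv2.imwrite('pics/c2.png',np.hstack([cv2.resize(a,(400,400)),b2])[:,:,::-1])
E
```

```text
5.2 [0.4655 0.2199 0.256 ] [-0.0964  0.9953 -0.0007] [ 0.167  -0.7215 -2.9267] [0.0006 0.0174 0.051 ]
```

View pics/c2.png

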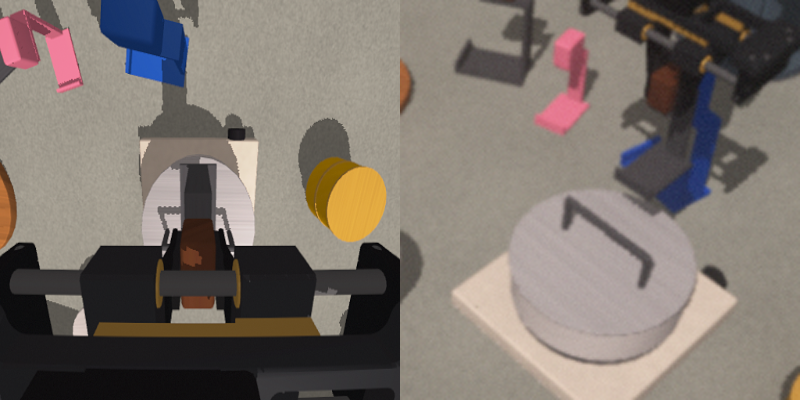

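Left (wrist): the lifter hangs straight over the lid's near side. Right (scene crop): the bar runs from (567,200) to (650,262), with the lifter upright short of it. I'll cross-check the bar from these pixels.

```bash
python3 - <<'E'
from h import *
np.set_printoptions(precision=4,suppress=True)
m=imaging.camera_model('scene')
P=plane(m,[(313.5,220),(355,250.5)],.131);print(P,P.mean(0),P[0]-P[1])
# full bar rays: dark centroid per column in scene, middle of the bar
S,_=cap('scene'); pts=[]
for c in range(317,351):
    r=220+(c-313.5)*.735; a=int(r)-8; col=S[a:a+17,c].astype(float).mean(1); w=np.clip(np.median(col)-15-col,0,None)
    if w.sum(): pts.append((c,a+(w*np.arange(17)).sum()/w.sum()))
Q=plane(m,pts,.131)[:,:2]; f=np.polyfit(Q[:,1],Q[:,0],1); print(f,np.polyval(f,.227),(Q[:,0]-np.polyval(f,Q[:,1])).std())
E
```

```text
[[0.5393 0.1745 0.131 ]
 [0.5299 0.2823 0.131 ]] [0.5346 0.2284 0.131 ] [ 0.0094 -0.1078  0.    ]
[-0.0807  0.5529] 0.5346230878623408 0.00034656446776647974
```

Request:
drive_tool:
  deltas: "0 0 2 -20 0; 0 0 2 -40 0; 0 0 2 -64 0; 0 0 2 -64 0; 0 0 2 -64 0; 0 0 2 -64 0"

```text
time_s: 5.95
position: [0.4672, 0.2227, 0.1938]
tcp_rot: [[-0.995, -0.097, 0.002], [-0.097, 0.995, 0.001], [-0.003, 0.0, -1.0]]
force: [-0.9, -0.5, -1.4]
opening: 0.271
grasp_force: 30.0
```

Request:
drive_tool:
  deltas: "0 10 1 0 0; 0 20 2 0 0; 0 30 3 0 0; 0 40 4 0 0; 0 50 5 0 0; 0 60 5 0 0; 0 67 6 0 0; 0 67 6 0 0; 0 67 6 0 0; 0 67 6 0 0"

```text
time_s: 6.95
position: [0.5324, 0.2286, 0.1923]
tcp_rot: [[-0.995, -0.097, -0.001], [-0.097, 0.995, -0.0], [0.001, -0.0, -1.0]]
force: [-0.5, 0.1, -2.1]
opening: 0.273
grasp_force: 30.0
```

```bash
python3 - <<'E'
from h import *
s=bot.read_state();print(s['time_s'],s['position'],s['force'],s['moment'])
b,m=cap('scene');t,_=cap('top')
b2=cv2.resize(b[150:300,260:410],(400,400),interpolation=cv2.INTER_CUBIC)
cv2.imwrite('pics/c3.png',np.hstack([cv2.resize(t[130:270,80:220],(400,400)),b2])[:,:,::-1])
E
```

```text
6.95 [0.53236826 0.22864462 0.19234596] [-0.47734438  0.11789672 -2.07078778] [ 0.01658884 -0.00826061  0.02505679]
```

View pics/c3.png

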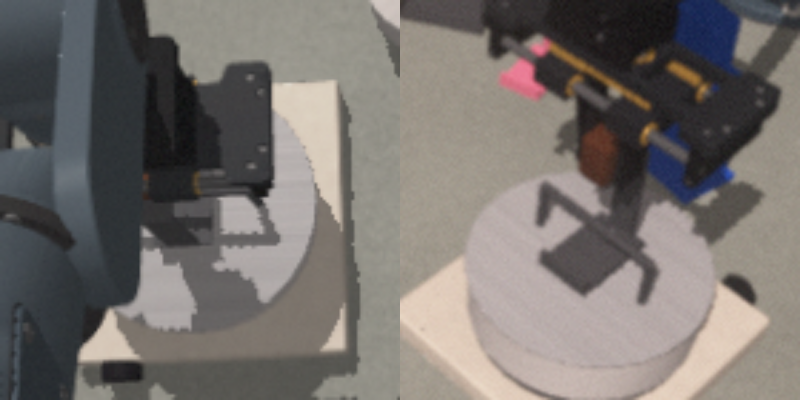

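The right picture shows the tongue under the bar, passing through the middle with its tip beyond at (565,275). Now I'll lift.

Request:
drive_tool:
  deltas: "0 0 0 8 0; 0 0 0 15 0; 0 0 0 18 0; 0 0 0 20 0; 0 0 0 22 0; 0 0 0 24 0; 0 0 0 27 0; 0 0 0 31 0; 0 0 0 35 0; 0 0 0 38 0; 0 0 0 40 0; 0 0 0 40 0"

```text
time_s: 8.25
position: [0.5333, 0.2288, 0.233]
tcp_rot: [[-0.995, -0.097, 0.001], [-0.097, 0.995, 0.0], [-0.001, 0.0, -1.0]]
force: [-0.2, 0.1, -5.1]
opening: 0.269
grasp_force: 30.0
```

Request:
drive_tool:
  deltas: "0 0 0 4 0; 0 0 0 10 0; 0 0 0 18 0; 0 0 0 26 0; 0 0 0 34 0; 0 0 0 42 0; 0 0 0 50 0; 0 0 0 58 0; 0 0 0 63 0; 0 0 0 65 0; 0 0 0 65 0; 0 0 0 65 0"

```text
time_s: 9.45
position: [0.5328, 0.2286, 0.2972]
tcp_rot: [[-0.995, -0.097, -0.001], [-0.097, 0.995, -0.0], [0.001, -0.0, -1.0]]
force: [-0.1, -1.5, -5.6]
opening: 0.278
grasp_force: 30.0
```

```bash
python3 - <<'E'
from h import *
s=bot.read_state();print(s['time_s'],s['position'],s['force'],s['moment'])
b,m=cap('scene')
cv2.imwrite('pics/c4.png',cv2.resize(b[120:320,230:430],(500,500),interpolation=cv2.INTER_CUBIC)[:,:,::-1])
E
```

```text
9.45 [0.53282995 0.22864075 0.29718335] [-0.12804618 -1.54950653 -5.57457821] [ 0.07939388  0.06762741 -0.01781554]
```

View pics/c4.png

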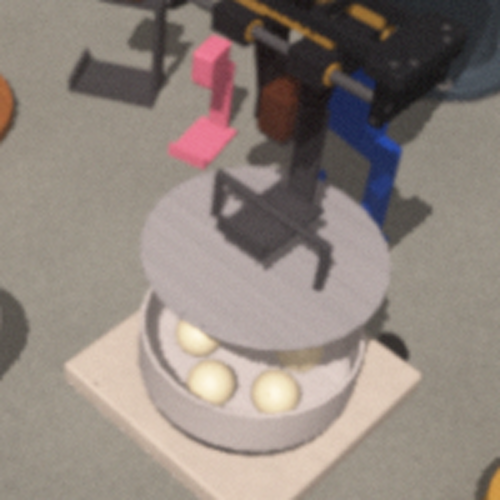

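The lid hangs level and clear above the pan (about z 0.16). Now I'll carry it to the rest.

Request:
drive_tool:
  deltas: "0 0 -2 0 0; 0 0 -6 0 0; 0 1 -12 0 0; 0 1 -20 0 0; 0 2 -30 0 0; 0 3 -42 0 0; 0 3 -55 0 0; 0 4 -69 0 0; 0 5 -84 0 0; 0 5 -99 0 0; 0 6 -115 0 0; 0 7 -131 0 0"

```text
time_s: 10.7
position: [0.5401, 0.0962, 0.2976]
tcp_rot: [[-0.995, -0.097, 0.0], [-0.097, 0.995, -0.0], [-0.0, -0.0, -1.0]]
force: [0.1, -0.1, -4.5]
opening: 0.271
grasp_force: 30.0
```

Request:
drive_tool:
  deltas: "0 1 -16 0 0; 0 2 -32 0 0; 0 3 -48 0 0; 0 3 -64 0 0; 0 4 -80 0 0; 0 5 -96 0 0; 0 6 -112 0 0; 0 7 -128 0 0; 0 7 -144 0 0; 0 8 -160 0 0; 0 9 -176 0 0; 0 10 -192 0 0"

```text
time_s: 11.9
position: [0.5502, -0.0956, 0.2975]
tcp_rot: [[-0.995, -0.097, 0.0], [-0.097, 0.995, 0.0], [-0.0, 0.0, -1.0]]
force: [0.7, -0.4, -5.4]
opening: 0.275
grasp_force: 30.0
```

Request:
drive_tool:
  deltas: "0 1 -16 0 0; 0 2 -32 0 0; 0 2 -48 0 0; 0 3 -64 0 0; 0 4 -79 0 0; 0 5 -94 0 0; 0 6 -108 0 0; 0 6 -121 0 0; 0 7 -133 0 0; 0 7 -143 0 0; 0 8 -151 0 0; 0 8 -156 0 0"

```text
time_s: 13.1
position: [0.5583, -0.251, 0.2975]
tcp_rot: [[-0.995, -0.097, 0.0], [-0.097, 0.995, -0.0], [-0.0, -0.0, -1.0]]
force: [0.6, 1.2, -5.2]
opening: 0.269
grasp_force: 30.0
```

Request:
drive_tool:
  deltas: "0 0 -2 0 0; 0 0 -4 0 0; 0 0 -4 0 0; 0 0 -4 0 0; 0 0 -4 0 0; 0 0 -4 0 0; 0 0 -4 0 0; 0 0 -4 0 0; 0 0 -4 0 0; 0 0 -4 0 0"

```text
time_s: 14.1
position: [0.5581, -0.2543, 0.2975]
tcp_rot: [[-0.995, -0.097, 0.0], [-0.097, 0.995, 0.0], [-0.0, 0.0, -1.0]]
force: [-0.8, 0.2, -5.6]
opening: 0.273
grasp_force: 30.0
```

```bash
python3 - <<'E'
from h import *
s=bot.read_state();print(s['time_s'],s['position'],s['force'],s['moment'])
b,m=cap('scene');t,_=cap('top')
cv2.imwrite('pics/c5.png',np.hstack([cv2.resize(t[130:290,280:440],(400,400)),cv2.resize(b[60:230,120:290],(400,400),interpolation=cv2.INTER_CUBIC)])[:,:,::-1])
E
```

```text
14.1 [ 0.55812535 -0.25429431  0.29754369] [-0.75918084  0.17271107 -5.59756929] [ 0.021235   -0.04020668  0.02519483]
```

View pics/c5.png

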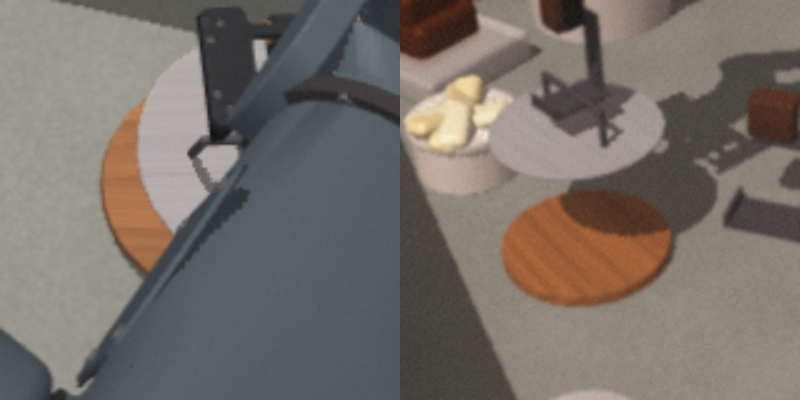

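The lid hangs level over the rest. In the right crop its ellipse centre is near (577,128), i.e. scene (195,114), and the rest's is near (587,245). Quick check of the lid's centre:

```bash
python3 - <<'E'
from h import *
m=imaging.camera_model('scene')
print(plane(m,[(195.2,114.4)],.171), plane(m,[(120+187*.425,60+243*.425)],.016), proj(m,[[.558,-.2545,.172],[.558,-.2545,.018]]))
# lid rim left/right extremes in crop: x 488..665
print(plane(m,[(120+88*.425,60+140*.425),(120+265*.425,60+118*.425)],.17))
E
```

```text
[[ 0.55797386 -0.25243148  0.171     ]] [[ 0.56340313 -0.24938619  0.016     ]] [[194.7389718  113.72032429]
 [200.12414788 161.02958584]]
[[ 0.64476353 -0.29324071  0.17      ]
 [ 0.47088634 -0.21177835  0.17      ]]
```

Request:
drive_tool:
  deltas: "0 0 0 -3 0; 0 0 0 -9 0; 0 0 0 -18 0; 0 0 0 -29 0; 0 0 0 -41 0; 0 0 0 -54 0; 0 0 0 -67 0; 0 0 0 -80 0; 0 0 0 -92 0; 0 0 0 -103 0; 0 0 0 -112 0; 0 0 0 -119 0"

```text
time_s: 15.4
position: [0.5581, -0.2542, 0.1777]
tcp_rot: [[-0.995, -0.097, -0.0], [-0.097, 0.995, 0.0], [0.0, 0.0, -1.0]]
force: [0.4, -0.2, -5.8]
opening: 0.275
grasp_force: 30.0
```

Request:
drive_tool:
  deltas: "0 0 0 -4 0; 0 0 0 -7 0; 0 0 0 -10 0; 0 0 0 -13 0; 0 0 0 -15 0; 0 0 0 -17 0; 0 0 0 -19 0; 0 0 0 -21 0; 0 0 0 -23 0; 0 0 0 -25 0; 0 0 0 -27 0; 0 0 0 -27 0"

```text
time_s: 16.6
position: [0.5583, -0.2544, 0.1517]
tcp_rot: [[-0.995, -0.097, 0.0], [-0.097, 0.995, -0.0], [-0.0, -0.0, -1.0]]
force: [-0.4, 0.5, -2.6]
opening: 0.269
grasp_force: 30.0
```

Request:
drive_tool:
  deltas: "0 0 0 -4 0; 0 0 0 -8 0; 0 0 0 -12 0; 0 0 0 -15 0; 0 0 0 -18 0; 0 0 0 -18 0; 0 0 0 -18 0"

```text
time_s: 17.3
position: [0.5581, -0.2543, 0.1335]
tcp_rot: [[-0.995, -0.097, -0.0], [-0.097, 0.995, 0.0], [0.0, 0.0, -1.0]]
force: [-0.2, 0.5, -1.8]
opening: 0.278
grasp_force: 30.0
```

The load is off the lifter. I'll check while withdrawing.

Request:
drive_tool:
  deltas: "0 -6 -1 0 0; 0 -14 -1 0 0; 0 -22 -2 0 0; 0 -30 -3 0 0; 0 -38 -4 0 0; 0 -46 -4 0 0; 0 -54 -5 0 0; 0 -62 -6 0 0; 0 -70 -7 0 0; 0 -75 -7 0 0; 0 -75 -7 0 0; 0 -75 -7 0 0"

```text
time_s: 18.5
position: [0.4833, -0.2614, 0.1336]
tcp_rot: [[-0.995, -0.097, 0.001], [-0.097, 0.995, -0.0], [-0.001, -0.0, -1.0]]
force: [0.8, -0.8, -2.9]
opening: 0.269
grasp_force: 30.0
```

Request:
drive_tool:
  deltas: "0 0 0 20 0; 0 0 0 45 0; 0 0 0 70 0; 0 0 0 95 0; 0 0 30 95 0; 0 0 65 95 0; 0 0 100 95 0; 0 -5 140 95 0; 0 -10 180 95 0; 0 -15 220 95 0; 0 -20 245 95 0; 0 -23 260 95 0"

```text
time_s: 19.7
position: [0.4594, 0.0012, 0.2287]
tcp_rot: [[-0.995, -0.1, -0.0], [-0.1, 0.995, 0.001], [0.0, 0.001, -1.0]]
force: [0.9, -0.6, -2.2]
opening: 0.274
grasp_force: 30.0
```

```bash
python3 - <<'E'
from h import *
np.set_printoptions(precision=4,suppress=True)
s=bot.read_state();print(s['time_s'],s['position'],s['force'])
b,m=cap('scene');t,mt=cap('top')
cv2.imwrite('pics/c6.png',np.hstack([cv2.resize(t[130:290,280:440],(400,400)),cv2.resize(b[60:260,120:320],(400,400),interpolation=cv2.INTER_CUBIC)])[:,:,::-1])
g=cv2.Canny(cv2.GaussianBlur(t,(3,3),0),40,100); ys,xs=np.nonzero(g[145:270,300:430]); Q=plane(mt,np.c_[xs+300,ys+145],.028)[:,:2]
best=max(((abs(np.hypot(*(Q-[x,y]).T)-.096)<.0012).sum(),x,y) for x in np.arange(.53,.59,.001) for y in np.arange(-.29,-.22,.001)); print(best)
E
```

```text
19.7 [0.4594 0.0012 0.2287] [ 0.8734 -0.6019 -2.2276]
(np.int64(216), np.float64(0.557), np.float64(-0.25699999999999995))
```

View pics/c6.png

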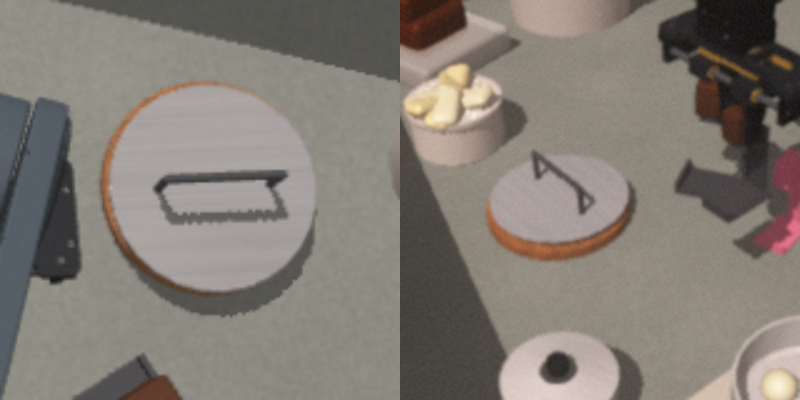

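The lid lies flat and centred on the rest (2 mm off). Now I'll stand the lifter at its old spot.

Request:
drive_tool:
  deltas: "0 0 0 -15 0; 0 0 0 -40 0; 0 0 0 -65 0; 0 0 0 -90 0; 0 0 0 -110 0; 0 0 0 -122 0; 0 0 0 -129 0; 0 0 0 -133 0; 0 0 0 -135 0; 0 0 0 -136 0; 0 0 0 -136 0; 0 0 0 -136 0"

```text
time_s: 21.0
position: [0.4605, -0.0013, 0.093]
tcp_rot: [[-0.995, -0.097, 0.001], [-0.097, 0.995, -0.0], [-0.001, -0.0, -1.0]]
force: [-0.1, 0.2, -2.0]
opening: 0.275
grasp_force: 30.0
```

Request:
drive_tool:
  deltas: "0 0 0 -1 0; 0 0 0 -1 0; 0 0 0 -1 0; 0 0 0 -1 0"

```text
time_s: 21.4
position: [0.4601, -0.0013, 0.0916]
tcp_rot: [[-0.995, -0.097, 0.0], [-0.097, 0.995, -0.0], [-0.0, -0.0, -1.0]]
force: [0.2, 0.2, -2.6]
opening: 0.27
grasp_force: 30.0
```

Request:
drive_tool:
  deltas: "0 0 0 -0.5 0; 0 0 0 -1 0; 0 0 0 -1 0; 0 0 0 -1 0"

```text
time_s: 21.8
position: [0.4602, -0.0012, 0.0914]
tcp_rot: [[-0.995, -0.097, 0.001], [-0.097, 0.995, -0.0], [-0.001, -0.0, -1.0]]
force: [-0.7, 0.9, 7.0]
opening: 0.271
grasp_force: 30.0
```

In contact with the counter. Opening slowly and then withdrawing upward.

Request:
drive_tool:
  deltas: "26 0 0 0.5 0; 30 0 0 0.5 0; 36 0 0 0.5 0; 45 0 0 0.5 0; 60 0 0 0.5 0; 87 0 0 0.5 0; 87 0 0 0.5 0; 87 0 0 0.5 0; 87 0 0 0.5 0; 87 0 0 0.5 0; 87 0 0 0.5 0"

```text
time_s: 22.9
position: [0.4601, -0.0013, 0.091]
tcp_rot: [[-0.995, -0.097, -0.0], [-0.097, 0.995, -0.0], [0.0, -0.0, -1.0]]
force: [-0.4, 0.1, 1.2]
opening: 0.983
grasp_force: 0.0
```

Request:
drive_tool:
  deltas: "87 0 0 10 0; 87 0 0 25 0; 87 0 0 45 0; 87 0 0 70 0; 87 0 0 100 0; 87 0 0 130 0; 87 -40 40 150 0; 87 -40 80 150 0; 87 -40 110 150 0; 87 -40 110 150 0; 87 -40 110 150 0"

```text
time_s: 24.0
position: [0.4199, 0.1091, 0.2416]
tcp_rot: [[-0.995, -0.099, 0.001], [-0.099, 0.995, -0.001], [-0.001, -0.001, -1.0]]
force: [0.2, -0.8, -0.1]
opening: 1.002
grasp_force: 0.0
```

```bash
python3 - <<'E'
from h import *
b,m=cap('scene')
cv2.imwrite('pics/c7.png',cv2.resize(b[60:310,120:370],(600,600),interpolation=cv2.INTER_CUBIC)[:,:,::-1])
E
```

```text
(no output)
```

View pics/c7.png

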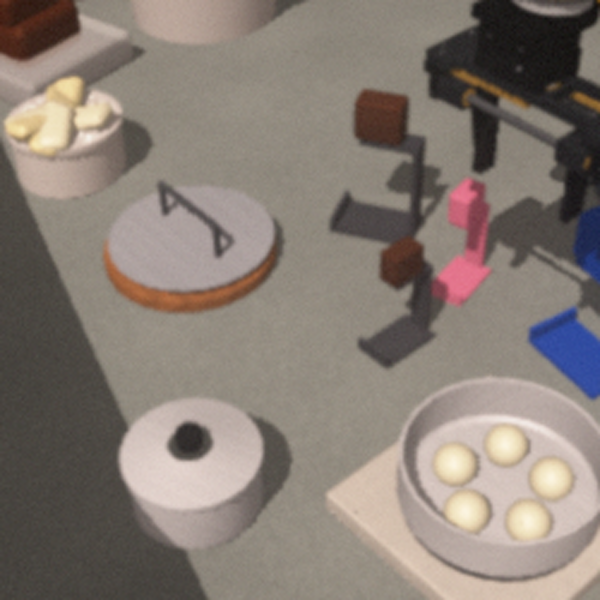

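The lifter stands upright with its grip at (402,262), the lid lies flat on the rest at (190,240), and the pot is undisturbed at (190,465).

```bash
python3 -c "
from rig import bot
print(bot.hand_in())"
```

```text
the job is handed in; nothing more can be done
None
```

The job is handed in, with no verdict returned: the lid lies flat and about 2 mm off centre on the rest, the lifter stands upright and released on the bare counter, and the small pot was left alone.

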